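# Pack up the coffee set by lamplight

### The job

It is getting dark on the veranda: first pull the lamp's red knob up until it clicks out, and leave it out while you pack up. Then stand every cup that is on the mat upright on top of the rekebot, side by side inside its low rail, and take the serving board out of its stand and lean it against the cleat side of the rekebot, its foot on the foot board up against the inside of the cleat and its upper part resting on the rekebot. When all that is in place push the lamp's knob back in fully; leave the jebena, the incense burner and the lidded bowl where they are.

Things in the scene. Friction and masses are not known exactly. Their poses are not given: they have to be found in the camera images.
- lamp: Fixed green table lamp, box 200 x 100 x 50 mm (its x, y, z), origin at the centre of its underside. A cream glass globe (68 mm across, top 126 mm above the table) stands 58 mm along the lamp's +x; the red knob stands 55 mm along its -x.
- lamp_knob (a joint): Lamp switch knob: height pulled out, in m. 0 = pushed in (off), 0.014 = pulled out (on). It slides straight up out of the lamp's top; a spring detent holds it at either end and it snaps over half-way (0.007). It takes up to about 7 N either way. When out, a green band shows under the steel stem.
- knob_head (a point): Centre of the knob's red cylindrical head (30 mm across, 20 mm high, on a 16 mm stem); moves up with the knob. When pushed in it is 28 mm above the lamp's top, 78 mm above the table, and there is 18 mm of free space under the head.
- rekebot: Fixed dark wooden chest 240 x 220 x 120 mm (x, y, z), flat top; origin at the centre of its underside, front with sliding door faces -x. On its +y side (the cleat side) a 6 mm thick foot board, 200 mm long, spans y = 110 mm (chest wall) to 176; the pale cleat on its outer edge is 16 mm wide, its top 18 mm above the table. Channel between wall and cleat 50 mm wide.
- rekebot_top (a point): Centre of the rekebot's flat top, 120 mm above the table. A rail 8 mm high and 6 mm wide frames it: the clear floor inside is 228 x 188 mm (x, y). On the cleat side the rail stands 10 mm back from the wall, so the leaning board touches only the chest's upper edge. Axes as the rekebot's.
- cleat_foot (a point): Mid-length point of the inner face of the cleat, at the top surface of the foot board (6 mm above the table): rekebot x = 0, y = 160 mm. Its axes are the rekebot's, so the chest lies along -y.
- stand: Fixed small slotted stand 110 x 40 x 38 mm (its x, y, z), origin at the centre of its underside; a 16 mm wide slot along its x, floor 8 mm above the table, holds the board upright.
- board: Pale wooden serving board 140 wide x 12 thick x 200 mm tall (its x, y, z), 0.15 to 0.31 kg; origin at the centre of its lower edge face, z up the board. It starts upright in the slot of the stand. Leaning with its foot against the cleat it stands about 19 degrees from upright.
- board_top (a point): Centre of the board's upper edge face, 200 mm along the board's z from its origin.
- cup1: Small white ceramic cup without handle, rim 56 mm across, 46 mm high, narrower at the foot, about 70 g; origin at the centre of its underside, z up through the mouth. It may be absent (3 to 5 of the 5 cups are there).
- cup2: Small white ceramic cup without handle, rim 56 mm across, 46 mm high, narrower at the foot, about 70 g; origin at the centre of its underside, z up through the mouth. It may be absent (3 to 5 of the 5 cups are there).
- cup3: Small white ceramic cup without handle, rim 56 mm across, 46 mm high, narrower at the foot, about 70 g; origin at the centre of its underside, z up through the mouth. It may be absent (3 to 5 of the 5 cups are there).
- cup4: Small white ceramic cup without handle, rim 56 mm across, 46 mm high, narrower at the foot, about 70 g; origin at the centre of its underside, z up through the mouth. It may be absent (3 to 5 of the 5 cups are there).
- cup5: Small white ceramic cup without handle, rim 56 mm across, 46 mm high, narrower at the foot, about 70 g; origin at the centre of its underside, z up through the mouth. It may be absent (3 to 5 of the 5 cups are there).
- jebena: Clay coffee pot, 132 mm across, 185 mm tall, with a handle and a spout that reaches 95 mm from its axis; origin under its centre. To be left alone.
- burner: Brass-coloured incense burner, 80 mm across, 80 mm tall; origin under its centre. To be left alone.
- bowl: Blue plastic bowl with a white clip-on lid, 142 mm across, 68 mm tall; origin under its centre. To be left alone.

How it is judged:
On the way, in this order (a step that is already met when the one before it is completed fails the run):
1. the lamp's knob is pulled out to its detent before anything is packed: the cups still on the mat, the board still in its stand (value of joint lamp_knob above 0.0115 m and horizontal distance between board and stand below 0.03 m and height (world z) of each of cup1, cup2, cup3, cup4, cup5 below 0.05 m), for 0.3 s.
2. with the knob still out, every cup stands upright on the rekebot and the board leans on the rekebot with its foot against the cleat (value of joint lamp_knob above 0.0115 m and z of cup1 in the frame of rekebot between 0.114 and 0.127 m and x of cup1 in the frame of rekebot between -0.102 and 0.102 m and y of cup1 in the frame of rekebot between -0.092 and 0.092 m and angle between each of cup1, cup2, cup3, cup4, cup5's own z axis and vertical below 0.15 rad and linear speed of each of cup1, cup2, cup3, cup4, cup5, board below 0.02 m/s and z of cup2 in the frame of rekebot between 0.114 and 0.127 m and x of cup2 in the frame of rekebot between -0.102 and 0.102 m and y of cup2 in the frame of rekebot between -0.092 and 0.092 m and z of cup3 in the frame of rekebot between 0.114 and 0.127 m and x of cup3 in the frame of rekebot between -0.102 and 0.102 m and y of cup3 in the frame of rekebot between -0.092 and 0.092 m and z of cup4 in the frame of rekebot between 0.114 and 0.127 m and x of cup4 in the frame of rekebot between -0.102 and 0.102 m and y of cup4 in the frame of rekebot between -0.092 and 0.092 m and z of cup5 in the frame of rekebot between 0.114 and 0.127 m and x of cup5 in the frame of rekebot between -0.102 and 0.102 m and y of cup5 in the frame of rekebot between -0.092 and 0.092 m and angle between board's own z axis and vertical between 0.2 and 0.45 rad and y of board in the frame of rekebot between 0.143 and 0.162 m and x of board in the frame of rekebot between -0.05 and 0.05 m and z of board in the frame of rekebot between 0 and 0.014 m and y of board_top in the frame of rekebot between 0.05 and 0.12 m and angle between the x axis of board and the x axis of rekebot, either way round below 0.2 rad and contact force between board and rekebot above 0.3 N), for 0.3 s.
3. the knob is pushed back in (value of joint lamp_knob below 0.0025 m), for 0.3 s.
At the end, for the whole second after the job is handed in: Knob in (under 2.5 mm). Every cup present at rest on the rekebot's top, upright within 0.15 rad, centre within 102 (x), 92 mm (y) of its middle. Board leaning on it 0.20-0.45 rad, foot on the foot board within 11 mm of the cleat, within 50 mm of its mid-length, parallel within 0.2 rad (value of joint lamp_knob below 0.0025 m and z of cup1 in the frame of rekebot between 0.114 and 0.127 m and x of cup1 in the frame of rekebot between -0.102 and 0.102 m and y of cup1 in the frame of rekebot between -0.092 and 0.092 m and angle between each of cup1, cup2, cup3, cup4, cup5's own z axis and vertical below 0.15 rad and linear speed of each of cup1, cup2, cup3, cup4, cup5, board below 0.02 m/s and z of cup2 in the frame of rekebot between 0.114 and 0.127 m and x of cup2 in the frame of rekebot between -0.102 and 0.102 m and y of cup2 in the frame of rekebot between -0.092 and 0.092 m and z of cup3 in the frame of rekebot between 0.114 and 0.127 m and x of cup3 in the frame of rekebot between -0.102 and 0.102 m and y of cup3 in the frame of rekebot between -0.092 and 0.092 m and z of cup4 in the frame of rekebot between 0.114 and 0.127 m and x of cup4 in the frame of rekebot between -0.102 and 0.102 m and y of cup4 in the frame of rekebot between -0.092 and 0.092 m and z of cup5 in the frame of rekebot between 0.114 and 0.127 m and x of cup5 in the frame of rekebot between -0.102 and 0.102 m and y of cup5 in the frame of rekebot between -0.092 and 0.092 m and angle between board's own z axis and vertical between 0.2 and 0.45 rad and y of board in the frame of rekebot between 0.143 and 0.162 m and x of board in the frame of rekebot between -0.05 and 0.05 m and z of board in the frame of rekebot between 0 and 0.014 m and y of board_top in the frame of rekebot between 0.05 and 0.12 m and angle between the x axis of board and the x axis of rekebot, either way round below 0.2 rad and contact force between board and rekebot above 0.3 N); the robot touches nothing.
It fails at once if the jebena is shifted by more than 25 mm or tipped (distance of jebena from where it was at the start of the episode above 0.025 m or angle between jebena's own z axis and vertical above 0.3 rad).
It fails at once if the burner is shifted by more than 25 mm or tipped (distance of burner from where it was at the start of the episode above 0.025 m or angle between burner's own z axis and vertical above 0.3 rad).
It fails at once if the bowl is shifted by more than 25 mm or tipped (distance of bowl from where it was at the start of the episode above 0.025 m or angle between bowl's own z axis and vertical above 0.3 rad).
Of cup1, cup2, cup3, cup4, cup5 only 3 to 5 are there at a start; the rules pass over those that are not, and their reading is None.
At some moment in a run one of cup1, cup2, cup3, cup4, cup5 may be knocked a few centimetres aside while the robot is not near it.
It also fails if it takes over 210 s, if anything falls off the work surface, if the arm or the gripper's body presses on something with over 40 N, if the wrist force passes 120 N, or if a joint passes its speed limit or range.

### The arm

A 6-joint arm with a two-finger parallel gripper is mounted at the origin on the work surface. World frame = base frame: x ahead of the robot, y to its left, z up, the work surface at z = 0. Lengths are in m, angles in rad, forces in N, time in s.
With the tool pointing down it reaches from about 0.375 to 0.975 m from the base axis. Payload 3.8 kg.
Tool frame: the origin (TCP) lies midway between the tips of the shut fingers; the grasp point (between the pads) lies 19 mm behind it; z points along the fingers, y is the line along which they close (so a half turn about z gives the same grasp; the last joint's range is limited). The gripper opens to 85 mm and grips with 20 to 120 N. Pads are 22 mm wide; open, the fingers measure 114 mm over their backs; the gripper's body (76 mm by 85 mm) begins 54 mm behind the grasp point. The pads swing forward as they close: fully open they stand 13 mm farther back than shut.
Start: joints at [-1.315, 0.264, 1.604, -0, 1.274, -0.037], TCP at [0.195, -0.646, 0.231] pointing down, gripper open.
Joint ranges: [-2.63, 2.63], [-0.94, 2.18], [0.31, 2.57], [-1.31, 4.45], [0, 2.66], [-2.55, 2.55]. Speed limits (rad/s): [2.57, 2.57, 3.14, 3.14, 3.14, 3.14].

### API

Orientations are given as a rotation vector (axis times angle).
In Python, from workcell import sensors, viewer, job gives the robot as it stands.
- The arm moves only by the shell command python3 -m inch 'ROWS' [FORCE]. ROWS is JSON, one flat list of numbers, 7 for each row, row after row: the shift along the tool's x, y, z in mm, then the turn, a rotation vector about the tool's x, y, z in degrees, then the finger opening in mm, from 0 to 85.4. A call has exactly 8 rows; each row shifts and turns the commanded pose from where the row before left it, along the tool's axes as they then stand; what a row does not reach is not made up. A row lasts 1/10 s, in which the tool goes at most 50 mm and 8.59 degrees, less where a joint would pass 70% of its speed; a pose out of reach is approached as far as the arm can. A call is refused whole if a number of a shift passes 50 or a number of a turn 8.59, either way. A call with a gripper value outside its range is refused whole. The fingers move at their own pace and stop on an object; FORCE is the grip in N (left out, the last holds). Time passes only in rows, so rows that do not move let the fingers close, or fill a call up. It gives the time, the measured TCP pose, the force, the opening and the grip force at its end, in the units of the state.
- sensors.read_state(): the state, without advancing time (a new reading comes with each control period).
- viewer.read_camera(name): name is "side" or "top" or "wrist"; returns the picture (420x560x3 uint8, red, green, blue); there is no depth.
- viewer.camera_params(name): a dict with "K" (3x3 intrinsics, pixels), "world_to_cam" (4x4, takes a point from world to camera coordinates). Camera axes: x right, y down, z forward; pixel columns grow to the right and rows downward; lengths in m; the calibration is good to about 2 mm. A picture is of the moment at which its call begins: read the wrist's pose just before it. camera_params takes no time and is no camera call; for the wrist camera it gives the pose at the moment of the call.
- job.finish_job(): hands the job in; it is judged then, once.
The state is a dict: "time": time; "q": joint angles; "joint_vel": joint speeds; "joint_torque": joint torques, N m; "tool_pos": TCP position; "tcp_rot": TCP orientation; "wrist_force": force on the tool from outside, world axes, zero at the start; "torque": the same for the moment, N m; "width": opening from 0.0 (shut) to 1.0 (fully open); "grip_force": force on a finger pad.
Only numpy, scipy, OpenCV 4.12 (cv2) and the standard library are available. Lean on these libraries where they do the work, as an engineer would, in place of code of your own. Each camera call takes 0.05 s, during which the arm holds its last target. There are 200 camera calls.

## Working session

There is one attempt and no reset: what is moved stays moved. The work goes in short steps, Python scripts to look and compute and a shell command to move; the robot and the scene stay as the last step left them, time stands still between calls to the robot, and variables do not carry over. Pictures are saved under pics/ and viewed, at most 16 in all, crops included, and the job is handed in when it is done.

```bash
ls; mkdir -p pics
python3 - <<'E'
from workcell import sensors, viewer
import cv2, numpy as np
for n in ("top","side"):
    im=viewer.read_camera(n); cv2.imwrite(f"pics/{n}0.png",im[:,:,::-1]); p=viewer.camera_params(n)
    print(n,np.round(p["K"],1).tolist(),np.round(p["world_to_cam"],3).tolist())
s=sensors.read_state(); print(s)
E
```

```text
pics
top [[478.4, 0.0, 281.7], [0.0, 478.4, 203.8], [0.0, 0.0, 1.0]] [[-0.006, -1.0, 0.003, 0.011], [-0.982, 0.005, -0.191, 0.623], [0.191, -0.004, -0.982, 1.514], [0.0, 0.0, 0.0, 1.0]]
side [[390.4, 0.0, 270.9], [0.0, 390.4, 207.6], [0.0, 0.0, 1.0]] [[0.992, -0.127, 0.013, -0.605], [-0.089, -0.76, -0.644, 0.174], [0.091, 0.638, -0.765, 1.006], [0.0, 0.0, 0.0, 1.0]]
{'time': 0.1, 'q': array([-1.31486399e+00,  2.64669387e-01,  1.60526307e+00,  2.27685888e-05,
        1.27371750e+00, -3.69015914e-02]), 'joint_vel': array([-6.64611037e-04, -1.81706294e-03, -4.22051531e-03,  7.15227180e-05,
       -5.75332056e-06,  9.77014684e-04]), 'joint_torque': array([-3.38440896e-04, -5.16707897e+01, -3.68589807e+01, -6.34799221e-05,
        6.24001041e-03,  1.19881278e-05]), 'tool_pos': array([ 0.19468278, -0.64560761,  0.23007838]), 'tcp_rot': array([-3.10595421e+00, -4.58031628e-01,  3.19013343e-04]), 'wrist_force': array([ 0.71460726, -0.53044807, -0.46013088]), 'torque': array([0.02202577, 0.00437012, 0.02712669]), 'grip_force': 0.0, 'width': 1.0012100315068897}
```

View pics/top0.png

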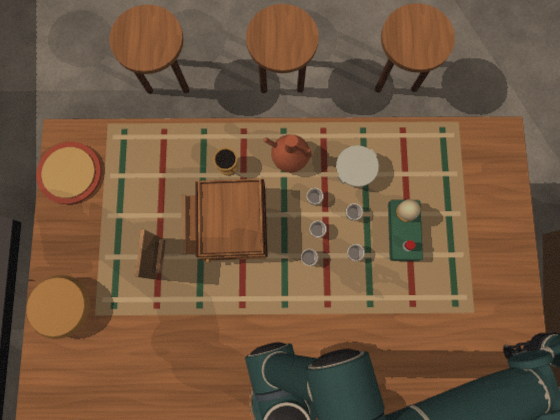

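View pics/side0.png

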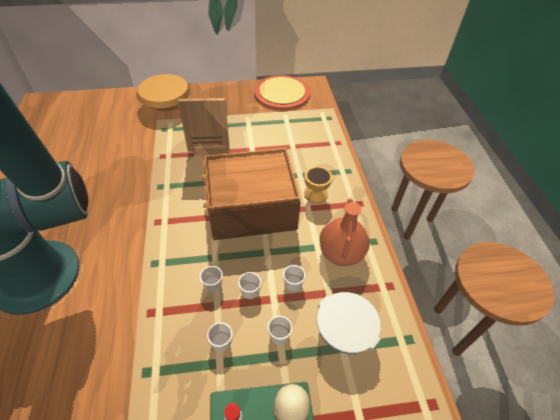

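```bash
cat > h.py <<'E'
import numpy as np, cv2
from workcell import sensors, viewer
from scipy.spatial.transform import Rotation as R
def ray(p,uv):
    K=np.array(p["K"]);T=np.array(p["world_to_cam"]);Rm,t=T[:3,:3],T[:3,3]
    return -Rm.T@t, Rm.T@np.linalg.solve(K,[uv[0],uv[1],1.])
def plane(p,uv,z):
    o,d=ray(p,uv); return o+d*(z-o[2])/d[2]
def proj(p,X):
    T=np.array(p["world_to_cam"]);c=T[:3,:3]@np.array(X)+T[:3,3];c=np.array(p["K"])@c;return c[:2]/c[2]
def blobs(m,lo=20,hi=1e6):
    m=cv2.morphologyEx(m.astype(np.uint8),cv2.MORPH_CLOSE,np.ones((3,3)))
    cs,_=cv2.findContours(m,cv2.RETR_EXTERNAL,cv2.CHAIN_APPROX_NONE)
    return [c for c in cs if lo<cv2.contourArea(c)<hi]
def pose():
    s=sensors.read_state(); return s["tool_pos"],R.from_rotvec(s["tcp_rot"]),s
def local(pos,rot,target):
    "target world point -> shift mm in tool axes"
    return np.round(rot.inv().apply(np.array(target)-pos)*1000,1)
E
python3 - <<'E'
from h import *
a=cv2.imread("pics/top0.png"); p=viewer.camera_params("top")
h=cv2.cvtColor(a,cv2.COLOR_BGR2HSV); H,S,V=h[...,0],h[...,1],h[...,2]
roi=np.zeros(S.shape,bool); roi[160:300,280:380]=1
for c in blobs((S<70)&(V>60)&roi,60,1500):
    (x,y),r=cv2.minEnclosingCircle(c); b=cv2.boundingRect(c); print("cup",b,round(r,1),plane(p,(x,y),.046).round(3))
for c in blobs(((H<6)|(H>174))&(S>190)&(V>90)&(np.arange(560)>395)&(np.arange(560)<425)&(np.arange(420)[:,None]>230)&(np.arange(420)[:,None]<255),10):
    m=cv2.boundingRect(c); print("knob",m,plane(p,(m[0]+m[2]/2,m[1]+m[3]/2),.088).round(3))
for c in blobs((H>60)&(H<95)&(S>110)&(np.arange(560)>380)&(np.arange(560)<430)&(np.arange(420)[:,None]>190)&(np.arange(420)[:,None]<270),400):
    r=cv2.minAreaRect(c); print("lamp",r,[plane(p,q,.05).round(3).tolist() for q in cv2.boxPoints(r)])
cv2.imwrite("pics/z1.png",cv2.resize(a[165:285,125:275],None,fx=5,fy=5,interpolation=cv2.INTER_CUBIC))
cv2.imwrite("pics/z2.png",cv2.resize(a[170:280,290:430],None,fx=5,fy=5,interpolation=cv2.INTER_CUBIC))
E
```

```text
cup (301, 249, 17, 17) 8.6 [ 0.449 -0.08   0.046]
cup (347, 244, 22, 17) 10.6 [ 0.464 -0.238  0.046]
cup (310, 221, 17, 17) 8.6 [ 0.542 -0.11   0.046]
cup (346, 203, 18, 17) 9.1 [ 0.598 -0.233  0.046]
cup (306, 188, 18, 17) 8.6 [ 0.652 -0.102  0.046]
cup (336, 160, 43, 27) 21.7 [ 0.75  -0.247  0.046]
knob (406, 241, 9, 8) [ 0.482 -0.401  0.088]
```

View pics/z1.png

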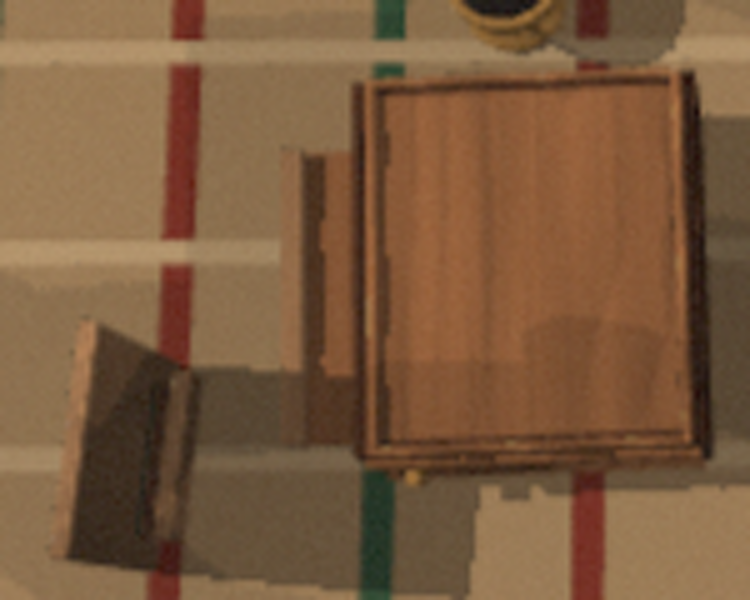

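View pics/z2.png

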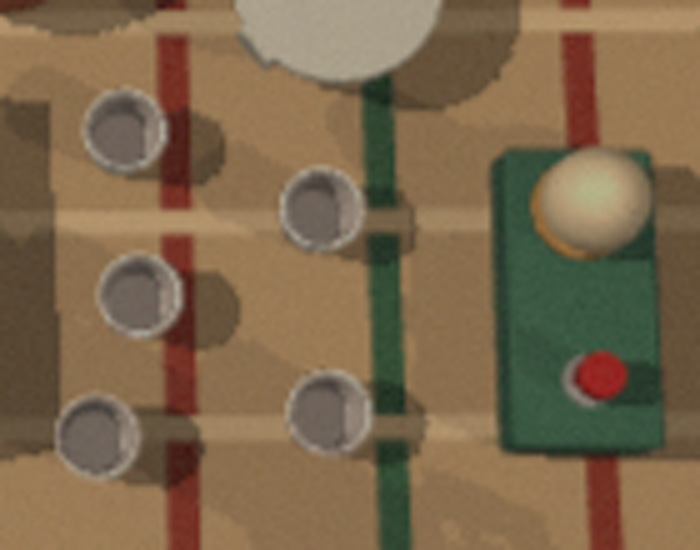

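Run:
```python
from h import *
p=viewer.camera_params("top")
f=lambda u,v,z:plane(p,(125+u/5,165+v/5),z)
c=[f(365,85,.128),f(685,72,.128),f(693,440,.128),f(370,455,.128)]
print("rail",np.round(c,3).tolist()); ctr=np.mean(c,0); ax=(c[0]-c[3]+c[1]-c[2])/2; ay=(c[0]-c[1]+c[3]-c[2])/2
print(ctr.round(3),np.linalg.norm(ax),np.linalg.norm(ay),np.degrees([np.arctan2(ax[1],ax[0]),np.arctan2(-ay[0],ay[1])]))
for a,b in [((89,323),(61,556)),((80,322),(52,555)),((98,325),(70,557))]:
    A,B=f(*a,.208),f(*b,.208); d=A-B; print("board",((A+B)/2).round(3),np.linalg.norm(d),np.degrees(np.arctan2(d[1],d[0])))
g=lambda u,v,z:plane(p,(290+u/5,170+v/5),z)
print("knob",g(602,376,.088)); 
for q in [(497,150),(650,150),(505,450),(663,450)]: print(g(*q,.05).round(3))
for q in [(126,130),(322,208),(140,295),(98,436),(329,411)]: print("cup",g(*q,.046).round(3))
t,Rr,s=pose(); print(t,Rr.as_matrix().round(3))
```

```text
rail [[0.681, 0.272, 0.128], [0.689, 0.07, 0.128], [0.455, 0.064, 0.128], [0.447, 0.263, 0.128]]
[0.568 0.167 0.128] 0.23391803603788355 0.20099916217983185 [1.81712839 2.20350545]
board [0.451 0.421 0.208] 0.1359047377213971 -3.995097847369694
board [0.452 0.427 0.208] 0.13591882742324435 -3.9536176097604194
board [0.45  0.416 0.208] 0.1353012110277977 -4.066419402589608
knob [ 0.48103505 -0.40088534  0.088     ]
[ 0.636 -0.35   0.05 ]
[ 0.635 -0.452  0.05 ]
[ 0.437 -0.346  0.05 ]
[ 0.437 -0.448  0.05 ]
cup [ 0.651 -0.105  0.046]
cup [ 0.598 -0.233  0.046]
cup [ 0.54  -0.112  0.046]
cup [ 0.448 -0.082  0.046]
cup [ 0.464 -0.233  0.046]
[ 0.19468278 -0.64560761  0.23007838] [[ 0.957  0.289 -0.   ]
 [ 0.289 -0.957  0.002]
 [ 0.    -0.002 -1.   ]]
```

```bash
python3 -m inch '[0,0,0,0,0,8.4,85, 0,0,0,0,0,8.4,85, 35,-30,8,0,0,0,85, 35,-30,8,0,0,0,85, 35,-30,8,0,0,0,85, 35,-30,8,0,0,0,85, 35,-30,8,0,0,0,85, 35,-30,8,0,0,0,85]' 60
python3 -m inch '[38,-32,8,0,0,0,85, 38,-33,8,0,0,0,85, 0,0,0,0,0,0,85, 0,0,0,0,0,0,85, 0,0,0,0,0,0,85, 0,0,0,0,0,0,85, 0,0,0,0,0,0,85, 0,0,0,0,0,0,85]'
python3 - <<'E'
from h import *
t,Rr,s=pose(); p=viewer.camera_params("wrist"); a=viewer.read_camera("wrist"); cv2.imwrite("pics/w1.png",a[:,:,::-1])
h=cv2.cvtColor(a,cv2.COLOR_RGB2HSV); H,S,V=h[...,0],h[...,1],h[...,2]
for c in blobs(((H<6)|(H>174))&(S>190)&(V>80),200): 
    (x,y),r=cv2.minEnclosingCircle(c); print(cv2.boundingRect(c),r,plane(p,(x,y),.088).round(4), 15*p["K"][0][0]/r)
print(Rr.as_matrix().round(3), proj(p,[.481,-.401,.088]))
E
```

```text
time: 0.9
tool_pos: [0.4058, -0.4647, 0.1825]
tcp_rot: [-3.141, 0.001, 0.001]
wrist_force: [0.2, -0.9, -0.0]
width: 0.995
grip_force: 0.0
time: 1.7
tool_pos: [0.4792, -0.4033, 0.1678]
tcp_rot: [3.141, -0.004, 0.0]
wrist_force: [-0.3, 0.7, -0.2]
width: 0.997
grip_force: 0.0
(257, 187, 38, 41) 20.255571365356445 [ 0.4871 -0.402   0.088 ] 230.37967653616928
[[ 1.    -0.002  0.   ]
 [-0.002 -1.    -0.   ]
 [ 0.     0.    -1.   ]] [274.15189653 214.75626531]
```

```bash
python3 -m inch '[5,-1,25,0,0,0,85, 0,0,25,0,0,0,85, 0,0,25,0,0,0,85, 0,0,20,0,0,0,85, 0,0,9,0,0,0,85, 0,0,0,0,0,0,85, 0,0,0,0,0,0,20, 0,0,0,0,0,0,20]' 70
python3 -m inch '[0,0,0,0,0,0,20, 0,0,0,0,0,0,20, 0,0,0,0,0,0,20, 0,0,0,0,0,0,20, 0,0,0,0,0,0,20, 0,0,0,0,0,0,20, 0,0,0,0,0,0,20, 0,0,0,0,0,0,20]'
```

```text
time: 2.55
tool_pos: [0.4859, -0.4022, 0.0652]
tcp_rot: [3.14, -0.001, 0.003]
wrist_force: [1.1, -1.1, 0.8]
width: 0.686
grip_force: 0.0
time: 3.35
tool_pos: [0.4856, -0.401, 0.0651]
tcp_rot: [-3.142, 0.001, -0.002]
wrist_force: [-0.0, 3.5, 5.9]
width: 0.321
grip_force: 68.7
```

Gripped at 28 mm or so. Pull up 18 mm slowly.

```bash
python3 -m inch '[0,0,-3,0,0,0,20, 0,0,-3,0,0,0,20, 0,0,-3,0,0,0,20, 0,0,-3,0,0,0,20, 0,0,-2,0,0,0,20, 0,0,-2,0,0,0,20, 0,0,0,0,0,0,20, 0,0,0,0,0,0,20]'
python3 -m inch '[0,0,0,0,0,0,20, 0,0,0,0,0,0,50, 0,0,0,0,0,0,85, 0,0,0,0,0,0,85, 0,0,0,0,0,0,85, 0,0,0,0,0,0,85, 0,0,0,0,0,0,85, 0,0,0,0,0,0,85]'
python3 -m inch '[0,0,-20,0,0,0,85, 0,0,-40,0,0,0,85, 0,0,-40,0,0,0,85, -25,0,-20,0,0,0,85, -30,0,0,0,0,0,85, 0,0,0,0,0,0,85, 0,0,0,0,0,0,85, 0,0,0,0,0,0,85]'
python3 - <<'E'
from h import *
a=viewer.read_camera("wrist"); b=viewer.read_camera("side")[370:420,190:310]
cv2.imwrite("pics/k1.png",np.hstack([a,cv2.resize(b,(240,420))])[:,:,::-1])
E
```

```text
time: 4.15
tool_pos: [0.4854, -0.401, 0.0792]
tcp_rot: [-3.141, 0.001, -0.002]
wrist_force: [5.1, 2.3, -2.3]
width: 0.328
grip_force: 70.2
time: 4.95
tool_pos: [0.4849, -0.4013, 0.0796]
tcp_rot: [3.142, -0.001, -0.0]
wrist_force: [-0.5, 0.4, 0.0]
width: 0.995
grip_force: 0.0
time: 5.75
tool_pos: [0.4303, -0.4011, 0.1991]
tcp_rot: [-3.141, 0.001, 0.0]
wrist_force: [-0.4, -0.3, 0.1]
width: 0.992
grip_force: 0.0
```

View pics/k1.png

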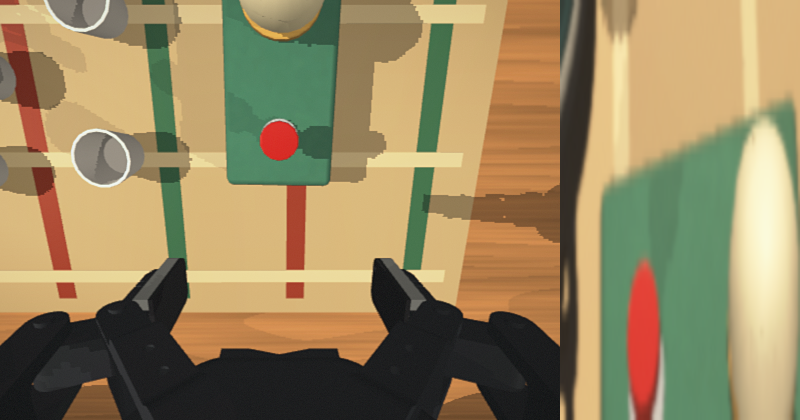

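```bash
cat >> h.py <<'E'
def cups(im,p):
    h=cv2.cvtColor(im,cv2.COLOR_RGB2HSV);out=[]
    for c in blobs((h[...,1]<60)&(h[...,2]>60),80,20000):
        (x,y),(w,hh),_=cv2.fitEllipse(c)
        q=plane(p,(x,y),.046)
        o,d=ray(p,(x,y)); D=np.linalg.norm(o-q); mm=max(w,hh)/p["K"][0][0]*D*1000
        if 40<mm<75 and min(w,hh)/max(w,hh)>.6: out.append((q[:2].round(4).tolist(),round(mm),round(x),round(y)))
    return out
def look(n="wrist",save=None):
    t,r,s=pose(); p=viewer.camera_params(n); im=viewer.read_camera(n)
    if save: cv2.imwrite(save,im[:,:,::-1])
    print("tcp",t.round(4),round(s["time"],1)); return im,p
E
python3 -m inch '[17,-40,10,0,0,0,85, 17,-40,10,0,0,0,85, 0,-44,10,0,0,0,85, 0,-44,10,0,0,0,85, 0,0,0,0,0,0,85, 0,0,0,0,0,0,85, 0,0,0,0,0,0,85, 0,0,0,0,0,0,85]'
python3 - <<'E'
from h import *
im,p=look("wrist","pics/w2.png")
for c in cups(im,p): print(c)
im,p=look("top")
for c in cups(im,p): print("top",c)
h=cv2.cvtColor(im,cv2.COLOR_RGB2HSV)
for c in blobs(((h[...,0]<6)|(h[...,0]>174))&(h[...,1]>190)&(h[...,2]>100),10,300): b=cv2.boundingRect(c);print(b,plane(p,(b[0]+b[2]/2,b[1]+b[3]/2),.102))
E
```

```text
time: 6.65
tool_pos: [0.4647, -0.2345, 0.16]
tcp_rot: [3.141, -0.002, 0.002]
wrist_force: [0.4, -0.2, 1.1]
width: 0.997
grip_force: 0.0
tcp [ 0.4647 -0.2345  0.16  ] 6.7
([0.4669, -0.2337], 55, 276, 203)
([0.4849, -0.4042], 46, 480, 182)
([0.5984, -0.2337], 66, 276, 31)
tcp [ 0.4646 -0.2345  0.16  ] 6.7
top ([0.4499, -0.0804], 54, 309, 257)
top ([0.5409, -0.11], 51, 318, 229)
top ([0.598, -0.2316], 55, 354, 212)
top ([0.6516, -0.1021], 53, 314, 196)
```

View pics/w2.png

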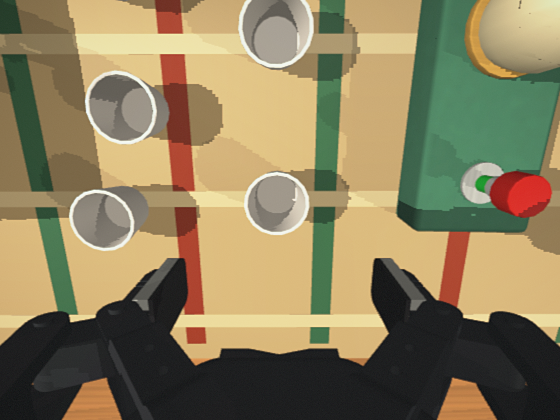

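Knob is out (green band at (485,184)). Cup E at (276,203), well centred; descend and grip.

```bash
python3 -m inch '[2,-1,30,0,0,0,85, 0,0,40,0,0,0,85, 0,0,40,0,0,0,85, 0,0,26,0,0,0,85, 0,0,10,0,0,0,85, 0,0,0,0,0,0,85, 0,0,0,0,0,0,45, 0,0,0,0,0,0,45]' 30
python3 -m inch '[0,0,0,0,0,0,45, 0,0,0,0,0,0,45, 0,0,0,0,0,0,45, 0,0,0,0,0,0,45, 0,0,-20,0,0,0,45, 0,0,-40,0,0,0,45, 0,0,-40,0,0,0,45, 0,0,0,0,0,0,45]'
```

```text
time: 7.55
tool_pos: [0.4677, -0.2333, 0.0155]
tcp_rot: [3.14, -0.001, 0.005]
wrist_force: [-0.1, 0.9, -0.3]
width: 0.687
grip_force: 0.1
time: 8.35
tool_pos: [0.4711, -0.235, 0.1213]
tcp_rot: [3.135, -0.0, 0.02]
wrist_force: [1.6, -0.7, -0.4]
width: 0.634
grip_force: 32.0
```

```bash
python3 -m inch '[0,-15,-40,0,0,0,45, 2,-25,-40,0,0,0,45, 3,-42,-20,0,0,0,45, 4,-45,0,0,0,0,45, 4,-45,0,0,0,0,45, 4,-45,0,0,0,0,45, 4,-45,0,0,0,0,45, 4,-45,0,0,0,0,45]'
python3 -m inch '[0,-30,0,0,0,0,45, 0,0,0,0,0,0,45, 0,0,0,0,0,0,45, 0,0,30,0,0,0,45, 0,0,30,0,0,0,45, 0,0,9,0,0,0,45, 0,0,0,0,0,0,45, 0,0,0,0,0,0,45]'
python3 - <<'E'
from h import *
im,p=look("side","pics/s2.png")
t,r,s=pose(); print(r.as_matrix().round(3), s["wrist_force"])
cv2.imwrite("pics/s2c.png",cv2.resize(im[140:250,180:320],None,fx=4,fy=4)[:,:,::-1])
E
```

```text
time: 9.15
tool_pos: [0.491, 0.0766, 0.2139]
tcp_rot: [-3.142, 0.001, -0.002]
wrist_force: [0.5, 0.3, -1.4]
width: 0.636
grip_force: 32.3
time: 9.95
tool_pos: [0.4919, 0.1042, 0.1455]
tcp_rot: [-3.142, 0.002, -0.002]
wrist_force: [0.2, -0.2, 0.2]
width: 0.631
grip_force: 32.3
tcp [0.4919 0.1042 0.1455] 9.9
[[ 1.    -0.001  0.003]
 [-0.001 -1.     0.   ]
 [ 0.003 -0.    -1.   ]] [-0.02052834  0.11696984 -0.92930809]
```

View pics/s2c.png

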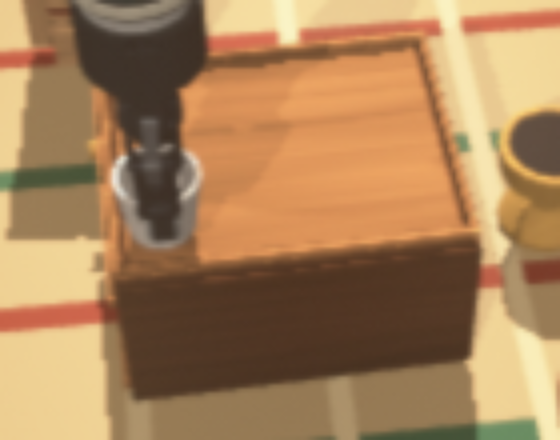

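Cup sits inside the front/near rail corner. Lower 10 mm, release to 68 mm, rise.

```bash
python3 -m inch '[0,0,5,0,0,0,45, 0,0,4,0,0,0,45, 0,0,0,0,0,0,45, 0,0,0,0,0,0,45, 0,0,0,0,0,0,68, 0,0,0,0,0,0,68, 0,0,0,0,0,0,68, 0,0,0,0,0,0,68]'
python3 -m inch '[0,0,-20,0,0,0,68, 0,0,-30,0,0,0,68, 0,0,-35,0,0,0,85, 0,40,0,0,0,0,85, 0,45,0,0,0,0,85, 0,45,0,0,0,0,85, 0,45,0,0,0,0,85, 0,0,0,0,0,0,85]'
python3 - <<'E'
from h import *
im,p=look("wrist")
for c in cups(im,p): print(c)
im,p=look("top")
h=cv2.cvtColor(im,cv2.COLOR_RGB2HSV)
for c in blobs((h[...,1]<60)&(h[...,2]>60),60,2000):
    b=cv2.boundingRect(c)
    if max(b[2:])<26: print(b,plane(p,(b[0]+b[2]/2,b[1]+b[3]/2),.046)[:2].round(3),plane(p,(b[0]+b[2]/2,b[1]+b[3]/2),.166)[:2].round(3))
E
```

```text
time: 10.8
tool_pos: [0.4909, 0.1048, 0.1353]
tcp_rot: [3.142, -0.001, -0.001]
wrist_force: [0.0, -0.5, 0.0]
width: 0.795
grip_force: 0.0
time: 11.6
tool_pos: [0.4909, -0.0748, 0.2206]
tcp_rot: [3.139, -0.009, 0.0]
wrist_force: [-0.4, 0.2, 0.2]
width: 0.995
grip_force: 0.0
tcp [ 0.4909 -0.0748  0.2206] 11.6
([0.4534, -0.0815], 56, 284, 225)
([0.5874, -0.0869], 62, 289, 92)
([0.6478, -0.1028], 69, 307, 21)
tcp [ 0.4909 -0.0725  0.2204] 11.7
(282, 263, 11, 16) [ 0.404 -0.01 ] [ 0.398 -0.008]
(301, 249, 17, 17) [ 0.447 -0.082] [ 0.438 -0.075]
(241, 233, 19, 17) [0.501 0.11 ] [0.487 0.102]
(307, 188, 17, 14) [ 0.655 -0.106] [ 0.629 -0.096]
```

Cup C looks knocked to about (0.587,-0.087). Take D now.

```bash
python3 -m inch '[-39,9,20,0,0,0,85, 0,0,45,0,0,0,85, 0,0,45,0,0,0,85, 0,0,45,0,0,0,85, 0,0,35,0,0,0,85, 0,0,15,0,0,0,85, 0,0,0,0,0,0,85, 0,0,0,0,0,0,85]' 30
python3 -m inch '[0,0,0,0,0,0,45, 0,0,0,0,0,0,45, 0,0,0,0,0,0,45, 0,0,0,0,0,0,45, 0,0,0,0,0,0,45, 0,0,0,0,0,0,45, 0,0,-30,0,0,0,45, 0,0,-30,0,0,0,45]'
python3 -m inch '[0,0,-45,0,0,0,45, 0,0,-45,0,0,0,45, 0,0,-45,0,0,0,45, 5,-25,-15,0,0,0,45, 8,-45,0,0,0,0,45, 8,-45,0,0,0,0,45, 8,-45,0,0,0,0,45, 8,-45,0,0,0,0,45]'
```

```text
time: 12.5
tool_pos: [0.4524, -0.0782, 0.0157]
tcp_rot: [-3.141, -0.002, 0.0]
wrist_force: [0.0, -0.5, 0.3]
width: 0.994
grip_force: 0.0
time: 13.3
tool_pos: [0.4513, -0.079, 0.076]
tcp_rot: [-3.141, 0.001, 0.002]
wrist_force: [1.3, 0.1, -1.5]
width: 0.624
grip_force: 32.1
time: 14.1
tool_pos: [0.4894, 0.1275, 0.2267]
tcp_rot: [-3.141, 0.001, -0.004]
wrist_force: [0.4, 0.6, -1.0]
width: 0.625
grip_force: 32.1
```

```bash
python3 -m inch '[3,-29,0,0,0,0,45, 0,-29,0,0,0,0,45, 0,0,0,0,0,0,45, 0,0,30,0,0,0,45, 0,0,30,0,0,0,45, 0,0,21,0,0,0,45, 0,0,6,0,0,0,45, 0,0,3,0,0,0,45]'
python3 -m inch '[0,0,0,0,0,0,45, 0,0,0,0,0,0,45, 0,0,0,0,0,0,68, 0,0,0,0,0,0,68, 0,0,0,0,0,0,68, 0,0,0,0,0,0,68, 0,0,-20,0,0,0,68, 0,0,-30,0,0,0,68]'
python3 -m inch '[0,0,-35,0,0,0,85, 10,45,0,0,0,0,85, 10,45,0,0,0,0,85, 10,45,0,0,0,0,85, 10,45,0,0,0,0,85, 10,45,0,0,0,0,85, 10,45,0,0,0,0,85, 0,0,0,0,0,0,85]'
python3 - <<'E'
from h import *
im,p=look("wrist","pics/w3.png")
for c in cups(im,p): print(c)
im,p=look("top")
h=cv2.cvtColor(im,cv2.COLOR_RGB2HSV)
for c in blobs((h[...,1]<60)&(h[...,2]>60),60,2000):
    b=cv2.boundingRect(c)
    if max(b[2:])<26: print(b,plane(p,(b[0]+b[2]/2,b[1]+b[3]/2),.046)[:2].round(3),plane(p,(b[0]+b[2]/2,b[1]+b[3]/2),.166)[:2].round(3))
E
```

```text
time: 14.9
tool_pos: [0.491, 0.1824, 0.1377]
tcp_rot: [3.14, -0.001, -0.005]
wrist_force: [-14.3, -5.3, 25.4]
width: 0.622
grip_force: 33.7
time: 15.7
tool_pos: [0.4902, 0.1832, 0.1834]
tcp_rot: [3.14, -0.001, -0.009]
wrist_force: [-0.5, 0.3, 0.1]
width: 0.797
grip_force: 0.0
time: 16.5
tool_pos: [0.553, -0.0913, 0.2204]
tcp_rot: [3.139, -0.009, 0.001]
wrist_force: [-0.1, 0.4, 0.4]
width: 0.996
grip_force: 0.0
tcp [ 0.553  -0.0913  0.2204] 16.5
([0.5873, -0.0869], 57, 273, 157)
([0.6017, -0.2303], 72, 416, 142)
([0.6556, -0.1033], 63, 289, 85)
tcp [ 0.5524 -0.0888  0.2202] 16.6
(241, 233, 19, 17) [0.501 0.11 ] [0.487 0.102]
(215, 232, 19, 18) [0.503 0.195] [0.489 0.181]
```

View pics/w3.png

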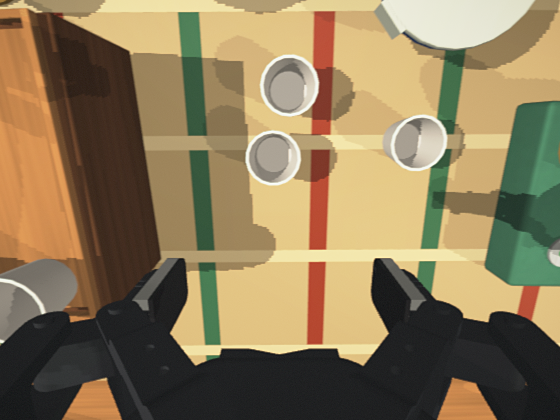

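C was knocked to (273,157), i.e. (0.587,-0.087); still upright. Pick it.

```bash
python3 -m inch '[33,-2,20,0,0,0,85, 0,0,45,0,0,0,85, 0,0,45,0,0,0,85, 0,0,45,0,0,0,85, 0,0,35,0,0,0,85, 0,0,14,0,0,0,85, 0,0,0,0,0,0,85, 0,0,0,0,0,0,85]' 30
python3 -m inch '[0,0,0,0,0,0,45, 0,0,0,0,0,0,45, 0,0,0,0,0,0,45, 0,0,0,0,0,0,45, 0,0,0,0,0,0,45, 0,0,0,0,0,0,45, 0,0,-30,0,0,0,45, 0,0,-30,0,0,0,45]'
python3 -m inch '[0,0,-45,0,0,0,45, 0,0,-45,0,0,0,45, 0,0,-45,0,0,0,45, 0,-25,-15,0,0,0,45, -4,-45,0,0,0,0,45, -4,-45,0,0,0,0,45, -4,-45,0,0,0,0,45, -4,-45,0,0,0,0,45]'
```

```text
time: 17.4
tool_pos: [0.5864, -0.0837, 0.0179]
tcp_rot: [3.141, 0.001, 0.003]
wrist_force: [-0.0, -0.2, 0.3]
width: 0.994
grip_force: 0.0
time: 18.2
tool_pos: [0.5843, -0.0842, 0.0771]
tcp_rot: [-3.141, 0.001, 0.002]
wrist_force: [1.7, -0.2, -0.6]
width: 0.629
grip_force: 31.8
time: 19.0
tool_pos: [0.569, 0.1222, 0.2279]
tcp_rot: [-3.141, 0.002, -0.004]
wrist_force: [1.4, -0.1, -0.3]
width: 0.623
grip_force: 31.8
```

```bash
python3 -m inch '[0,-30,0,0,0,0,45, 0,-32,0,0,0,0,45, 0,0,0,0,0,0,45, 0,0,30,0,0,0,45, 0,0,30,0,0,0,45, 0,0,20,0,0,0,45, 0,0,6,0,0,0,45, 0,0,2,0,0,0,45]'
python3 -m inch '[0,0,0,0,0,0,45, 0,0,0,0,0,0,45, 0,0,0,0,0,0,68, 0,0,0,0,0,0,68, 0,0,0,0,0,0,68, 0,0,0,0,0,0,68, 0,0,-20,0,0,0,68, 0,0,-30,0,0,0,68]'
python3 -m inch '[0,0,-35,0,0,0,85, 9,45,0,0,0,0,85, 9,45,0,0,0,0,85, 9,45,0,0,0,0,85, 9,45,0,0,0,0,85, 9,45,0,0,0,0,85, 9,45,0,0,0,0,85, 0,20,0,0,0,0,85]'
python3 - <<'E'
from h import *
im,p=look("wrist")
for c in cups(im,p): print(c)
im,p=look("top")
h=cv2.cvtColor(im,cv2.COLOR_RGB2HSV)
for c in blobs((h[...,1]<60)&(h[...,2]>60),60,2000):
    b=cv2.boundingRect(c)
    if max(b[2:])<26: print(b,plane(p,(b[0]+b[2]/2,b[1]+b[3]/2),.046)[:2].round(3),plane(p,(b[0]+b[2]/2,b[1]+b[3]/2),.166)[:2].round(3))
E
```

```text
time: 19.8
tool_pos: [0.5693, 0.182, 0.1395]
tcp_rot: [3.141, -0.002, 0.001]
wrist_force: [-0.5, 0.6, 4.5]
width: 0.632
grip_force: 32.5
time: 20.6
tool_pos: [0.5672, 0.1822, 0.1862]
tcp_rot: [3.14, -0.001, -0.009]
wrist_force: [0.1, 1.3, 0.6]
width: 0.797
grip_force: 0.0
time: 21.4
tool_pos: [0.6237, -0.1112, 0.2234]
tcp_rot: [3.14, -0.005, 0.001]
wrist_force: [0.2, 1.1, 0.5]
width: 0.999
grip_force: 0.0
tcp [ 0.6237 -0.1112  0.2234] 21.4
([0.4809, -0.4113], 53, 533, 308)
([0.6034, -0.2328], 66, 391, 208)
([0.6557, -0.1055], 57, 272, 159)
tcp [ 0.6233 -0.113   0.2233] 21.4
(241, 233, 19, 17) [0.501 0.11 ] [0.487 0.102]
(215, 232, 19, 18) [0.503 0.195] [0.489 0.181]
(216, 207, 18, 18) [0.586 0.195] [0.565 0.181]
(339, 197, 24, 25) [ 0.605 -0.222] [ 0.583 -0.204]
```

```bash
python3 -m inch '[31,-10,20,0,0,0,85, 0,0,45,0,0,0,85, 0,0,45,0,0,0,85, 0,0,45,0,0,0,85, 0,0,35,0,0,0,85, 0,0,15,0,0,0,85, 0,0,0,0,0,0,85, 0,0,0,0,0,0,85]' 30
python3 -m inch '[0,0,0,0,0,0,45, 0,0,0,0,0,0,45, 0,0,0,0,0,0,45, 0,0,0,0,0,0,45, 0,0,0,0,0,0,45, 0,0,0,0,0,0,45, 0,0,-30,0,0,0,45, 0,0,-30,0,0,0,45]'
python3 -m inch '[0,0,-45,0,0,0,45, 0,0,-45,0,0,0,45, 0,0,-45,0,0,0,45, 0,-15,-15,0,0,0,45, -2,-35,0,0,0,0,45, -2,-40,0,0,0,0,45, -2,-40,0,0,0,0,45, -2,-40,0,0,0,0,45]'
```

```text
time: 22.3
tool_pos: [0.6554, -0.0969, 0.02]
tcp_rot: [3.141, 0.0, 0.003]
wrist_force: [0.5, 0.1, 2.0]
width: 0.995
grip_force: 0.0
time: 23.1
tool_pos: [0.6533, -0.0972, 0.079]
tcp_rot: [-3.141, 0.001, 0.002]
wrist_force: [0.5, -0.9, -0.1]
width: 0.625
grip_force: 31.9
time: 23.9
tool_pos: [0.6455, 0.0745, 0.2285]
tcp_rot: [-3.141, 0.002, -0.0]
wrist_force: [0.6, 0.8, -0.3]
width: 0.624
grip_force: 31.9
```

```bash
python3 -m inch '[0,-16,0,0,0,0,45, 0,-16,0,0,0,0,45, 0,0,0,0,0,0,45, 0,0,30,0,0,0,45, 0,0,30,0,0,0,45, 0,0,20,0,0,0,45, 0,0,6,0,0,0,45, 0,0,2,0,0,0,45]'
python3 -m inch '[0,0,0,0,0,0,45, 0,0,0,0,0,0,45, 0,0,0,0,0,0,68, 0,0,0,0,0,0,68, 0,0,0,0,0,0,68, 0,0,0,0,0,0,68, 0,0,-20,0,0,0,68, 0,0,-30,0,0,0,68]'
python3 -m inch '[0,0,-35,0,0,0,85, -8,45,0,0,0,0,85, -8,45,0,0,0,0,85, -8,45,0,0,0,0,85, -8,45,0,0,0,0,85, -8,45,0,0,0,0,85, -8,45,0,0,0,0,85, 0,42,0,0,0,0,85]'
python3 -m inch '[0,22,0,0,0,0,85, 0,0,0,0,0,0,85, 0,0,0,0,0,0,85, 0,0,0,0,0,0,85, 0,0,0,0,0,0,85, 0,0,0,0,0,0,85, 0,0,0,0,0,0,85, 0,0,0,0,0,0,85]'
python3 - <<'E'
from h import *
im,p=look("wrist")
for c in cups(im,p): print(c)
im,p=look("top")
h=cv2.cvtColor(im,cv2.COLOR_RGB2HSV)
for c in blobs((h[...,1]<60)&(h[...,2]>60),60,2000):
    b=cv2.boundingRect(c)
    if max(b[2:])<26: print(b,plane(p,(b[0]+b[2]/2,b[1]+b[3]/2),.046)[:2].round(3),plane(p,(b[0]+b[2]/2,b[1]+b[3]/2),.166)[:2].round(3))
E
```

```text
time: 24.7
tool_pos: [0.6464, 0.103, 0.1414]
tcp_rot: [3.141, -0.003, -0.0]
wrist_force: [-5.3, -0.0, 12.1]
width: 0.625
grip_force: 32.3
time: 25.5
tool_pos: [0.6441, 0.1046, 0.1879]
tcp_rot: [3.141, -0.0, -0.009]
wrist_force: [-0.7, 0.7, 0.1]
width: 0.79
grip_force: 0.0
time: 26.3
tool_pos: [0.597, -0.209, 0.2256]
tcp_rot: [3.142, -0.001, -0.0]
wrist_force: [-0.6, 0.1, -0.6]
width: 0.994
grip_force: 0.0
time: 27.1
tool_pos: [0.5982, -0.2287, 0.2256]
tcp_rot: [3.142, 0.001, 0.0]
wrist_force: [0.7, -0.2, 1.0]
width: 0.996
grip_force: 0.0
tcp [ 0.5982 -0.2287  0.2256] 27.1
([0.6016, -0.2337], 55, 282, 186)
tcp [ 0.5981 -0.2289  0.2256] 27.1
(241, 233, 19, 17) [0.501 0.11 ] [0.487 0.102]
(215, 232, 19, 18) [0.503 0.195] [0.489 0.181]
(389, 219, 13, 11) [ 0.554 -0.367] [ 0.536 -0.338]
(216, 207, 18, 18) [0.586 0.195] [0.565 0.181]
(345, 201, 19, 21) [ 0.598 -0.234] [ 0.577 -0.215]
(242, 183, 17, 18) [0.666 0.111] [0.64  0.103]
```

```bash
python3 -m inch '[2,5,20,0,0,0,85, 0,0,45,0,0,0,85, 0,0,45,0,0,0,85, 0,0,45,0,0,0,85, 0,0,35,0,0,0,85, 0,0,17,0,0,0,85, 0,0,0,0,0,0,85, 0,0,0,0,0,0,85]' 30
python3 -m inch '[0,0,0,0,0,0,45, 0,0,0,0,0,0,45, 0,0,0,0,0,0,45, 0,0,0,0,0,0,45, 0,0,0,0,0,0,45, 0,0,0,0,0,0,45, 0,0,-30,0,0,0,45, 0,0,-30,0,0,0,45]'
python3 -m inch '[0,0,-45,0,0,0,45, 0,0,-45,0,0,0,45, 0,0,-45,0,0,0,45, 0,-15,-25,0,0,0,45, 6,-45,0,0,0,0,45, 6,-45,0,0,0,0,45, 6,-45,0,0,0,0,45, 6,-45,0,0,0,0,45]'
python3 -m inch '[6,-45,0,0,0,0,45, 6,-45,0,0,0,0,45, 6,-45,0,0,0,0,45, 0,-45,0,0,0,0,45, 0,-30,0,0,0,0,45, 0,0,0,0,0,0,45, 0,0,0,0,0,0,45, 0,0,0,0,0,0,45]'
```

```text
time: 28.0
tool_pos: [0.6011, -0.2347, 0.0197]
tcp_rot: [3.141, -0.001, 0.002]
wrist_force: [0.3, -0.3, 0.3]
width: 0.995
grip_force: 0.0
time: 28.8
tool_pos: [0.5994, -0.234, 0.0792]
tcp_rot: [-3.141, 0.001, 0.002]
wrist_force: [0.3, -0.4, -0.4]
width: 0.634
grip_force: 31.9
time: 29.6
tool_pos: [0.6243, -0.0378, 0.2401]
tcp_rot: [3.141, -0.001, 0.004]
wrist_force: [0.1, -1.0, -0.8]
width: 0.632
grip_force: 31.9
time: 30.4
tool_pos: [0.6423, 0.1699, 0.2391]
tcp_rot: [3.141, -0.001, 0.001]
wrist_force: [0.4, -0.8, -0.3]
width: 0.639
grip_force: 31.9
```

```bash
python3 -m inch '[0,-17,0,0,0,0,45, 0,0,0,0,0,0,45, 0,0,35,0,0,0,45, 0,0,30,0,0,0,45, 0,0,20,0,0,0,45, 0,0,8,0,0,0,45, 0,0,3,0,0,0,45, 0,0,0,0,0,0,45]'
python3 -m inch '[0,0,1,0,0,0,45, 0,0,0,0,0,0,45, 0,0,0,0,0,0,68, 0,0,0,0,0,0,68, 0,0,0,0,0,0,68, 0,0,0,0,0,0,68, 0,0,-20,0,0,0,68, 0,0,-30,0,0,0,68]'
python3 -m inch '[-10,0,-45,0,0,0,68, -25,-40,-25,0,0,0,68, -25,-40,-25,0,0,0,68, -25,-40,0,0,0,0,68, -25,-40,0,0,0,0,68, -25,-40,0,0,0,0,68, 0,0,0,0,0,0,68, 0,0,0,0,0,0,68]'
python3 - <<'E'
from h import *
im,p=look("wrist","pics/w5.png")
cv2.imwrite("pics/w5.png",im[:,:,::-1])
im,p=look("top","pics/t5.png")
h=cv2.cvtColor(im,cv2.COLOR_RGB2HSV)
for c in blobs((h[...,1]<60)&(h[...,2]>60),60,2000):
    b=cv2.boundingRect(c)
    if max(b[2:])<26: print(b,plane(p,(b[0]+b[2]/2,b[1]+b[3]/2),.166)[:2].round(3))
E
```

```text
time: 31.2
tool_pos: [0.6429, 0.1877, 0.1432]
tcp_rot: [-3.141, 0.001, -0.002]
wrist_force: [0.2, -0.3, -0.9]
width: 0.633
grip_force: 32.0
time: 32.0
tool_pos: [0.6402, 0.1872, 0.189]
tcp_rot: [3.14, -0.001, -0.009]
wrist_force: [-0.2, -0.2, 0.0]
width: 0.794
grip_force: 0.0
time: 32.8
tool_pos: [0.5097, 0.3836, 0.2833]
tcp_rot: [3.141, 0.004, 0.0]
wrist_force: [-0.2, -0.3, -0.0]
width: 0.795
grip_force: 0.0
tcp [0.5097 0.3836 0.2833] 32.8
tcp [0.5104 0.3826 0.2833] 32.9
(241, 234, 18, 16) [0.485 0.104]
(215, 232, 18, 18) [0.489 0.182]
(216, 207, 18, 18) [0.565 0.181]
(215, 184, 18, 18) [0.637 0.185]
(242, 183, 18, 18) [0.64  0.102]
```

View pics/w5.png

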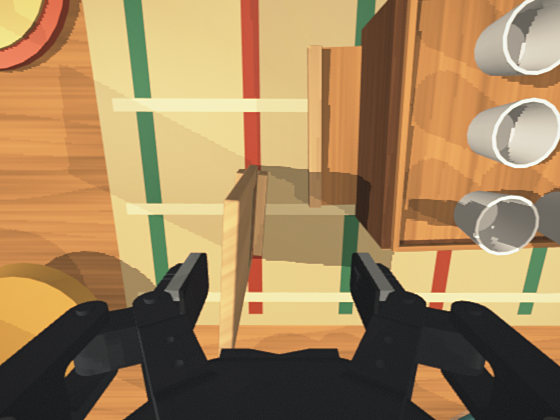

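Run:
```python
from h import *
p=viewer.camera_params("wrist")
for n,uv,z in [("farL",(225,203),.208),("farR",(240,199),.208),("L340",(219,340),.208),("R340",(234,340),.208),("cleat out far",(308,47),.018),("out near",(308,206),.018),("in far",(321,47),.018),("in near",(323,206),.018),("chest edge far",(402,0),.12),("chest edge near",(390,248),.12)]:
    print(n,plane(p,uv,z).round(4))
im=cv2.imread("pics/w5.png"); cv2.imwrite("pics/w5c.png",cv2.resize(im[150:360,190:410],None,fx=2.8,fy=2.8,interpolation=cv2.INTER_CUBIC))
```

```text
farL [0.523  0.4196 0.208 ]
farR [0.5259 0.4087 0.208 ]
L340 [0.4064 0.4301 0.208 ]
R340 [0.4064 0.4177 0.208 ]
cleat out far [0.6657 0.3457 0.018 ]
out near [0.47  0.341 0.018]
in far [0.6657 0.3303 0.018 ]
in near [0.4699 0.3206 0.018 ]
chest edge far [0.6806 0.2744 0.12  ]
chest edge near [0.4511 0.263  0.12  ]
```

View pics/w5c.png

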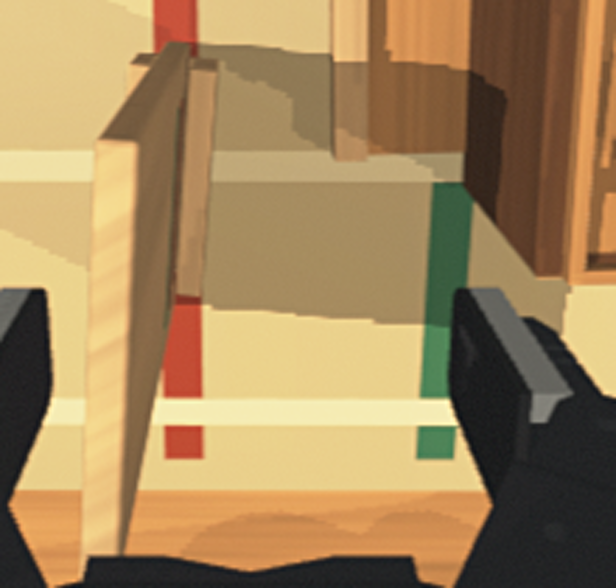

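Board top edge runs (231,200)→(226,340) in the wrist view: centre (0.453,0.4205), yaw −4.3°, consistent with the top view. Grasp it.

```bash
python3 -m inch '[-29,-19,0,0,0,0,68, -29,-19,0,0,0,0,68, 0,0,0,0,0,4.3,68, 0,0,30,0,0,0,68, 0,0,35,0,0,0,68, 0,0,35,0,0,0,68, 0,0,19,0,0,0,68, 0,0,0,0,0,0,68]' 70
python3 -m inch '[0,0,0,0,0,0,30, 0,0,0,0,0,0,20, 0,0,0,0,0,0,5, 0,0,0,0,0,0,5, 0,0,0,0,0,0,5, 0,0,0,0,0,0,5, 0,0,0,0,0,0,5, 0,0,0,0,0,0,5]'
python3 - <<'E'
from h import *
t,r,s=pose(); print(t,np.degrees(r.as_euler("zyx")))
im,p=look("side"); cv2.imwrite("pics/s6.png",cv2.resize(im[40:180,130:290],None,fx=4,fy=4)[:,:,::-1])
E
```

```text
time: 33.7
tool_pos: [0.4515, 0.4173, 0.16]
tcp_rot: [3.134, -0.122, -0.009]
wrist_force: [0.2, -1.1, -0.2]
width: 0.795
grip_force: 0.0
time: 34.5
tool_pos: [0.4535, 0.4217, 0.1663]
tcp_rot: [-3.137, 0.118, -0.004]
wrist_force: [0.7, 0.2, 5.4]
width: 0.131
grip_force: 69.3
[0.45353862 0.42173587 0.16625149] [ 4.31608994e+00  1.63192254e-01 -1.79864310e+02]
tcp [0.4535 0.4217 0.1663] 34.5
```

View pics/s6.png

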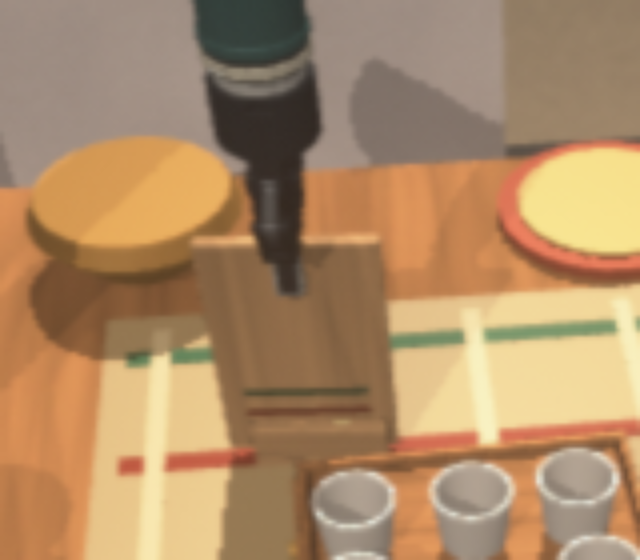

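Board gripped centrally (finger at (290,285), board top 192–382). Work out the target poses.

```bash
cat > b.py <<'E'
from h import *
CF=np.array([.566,.3265,0]); Z=R.from_euler("z",2.1,degrees=True)
def tcp(y,z,tilt,L=.158):
    Rb=Z*R.from_euler("x",tilt,degrees=True); P=CF+Z.apply([0,y-.16,0])+[0,0,z]
    return P+Rb.apply([0,0,L]), Rb*R.from_euler("x",180,degrees=True)
def rel(y,z,tilt):
    t,r,s=pose(); T,Q=tcp(y,z,tilt)
    print((y,z,tilt),"tcp",T.round(4),"shift world",((T-t)*1000).round(1),"tool",local(t,r,T),"turn",np.degrees((r.inv()*Q).as_rotvec()).round(2))
E
python3 -c "
from b import *
rel(.149,.06,14)
rel(.149,.012,14)"
python3 -m inch '[0,0,-10,0,0,0,5, 0,0,-15,0,0,0,5, 0,0,-20,0,0,0,5, 0,0,-25,0,0,0,5, 0,0,0,0,0,-3.2,5, 0,0,0,0,0,-3.2,5, 0,0,0,0,0,0,5, 0,0,0,0,0,0,5]'
python3 -c "
from b import *
rel(.149,.06,14)"
```

```text
(0.149, 0.06, 14) tcp [0.5678 0.2773 0.2133] shift world [ 114.3 -144.4   47.1] tool [125.  135.3 -47.1] turn [13.85 -0.94 -6.36]
(0.149, 0.012, 14) tcp [0.5678 0.2773 0.1653] shift world [ 114.3 -144.4   -0.9] tool [124.8 135.4   0.9] turn [13.85 -0.94 -6.36]
time: 35.35
tool_pos: [0.4521, 0.4202, 0.2342]
tcp_rot: [3.14, 0.055, -0.001]
wrist_force: [-0.6, 0.1, -2.7]
width: 0.134
grip_force: 68.8
(0.149, 0.06, 14) tcp [0.5678 0.2773 0.2133] shift world [ 115.7 -142.9  -20.9] tool [110.6 146.8  21. ] turn [14.07  0.04 -0.09]
```

```bash
python3 -m inch '[20,15,0,0,0,0,5, 30,25,0,0,0,0,5, 30,25,0,0,0,0,5, 30,25,0,0,0,0,5, 0,0,0,5,0,0,5, 0,0,0,5,0,0,5, 0,0,0,4,0,0,5, 0,0,0,0,0,0,5]'
python3 -c "
from b import *
rel(.149,.06,14)
rel(.149,.02,14)"
```

```text
time: 36.15
tool_pos: [0.5654, 0.3322, 0.2331]
tcp_rot: [-2.898, -0.047, 0.01]
wrist_force: [-0.1, -1.0, -2.9]
width: 0.128
grip_force: 69.2
(0.149, 0.06, 14) tcp [0.5678 0.2773 0.2133] shift world [  2.4 -54.9 -19.8] tool [ 0.7 58.1  6. ] turn [ 0.08  0.09 -0.26]
(0.149, 0.02, 14) tcp [0.5678 0.2773 0.1733] shift world [  2.4 -54.9 -59.8] tool [ 0.8 67.8 44.9] turn [ 0.08  0.09 -0.26]
```

```bash
python3 -m inch '[1,29,3,0,0,0,5, 0,29,3,0,0,0,5, 0,0,0,0,0,0,5, 0,3,13,0,0,0,5, 0,4,13,0,0,0,5, 0,3,13,0,0,0,5, 0,0,0,0,0,0,5, 0,0,0,0,0,0,5]'
python3 -c "
from b import *
rel(.149,.02,14)
rel(.149,.009,14)
rel(.1535,.009,18.5)
im,p=look('top')
w,q=look('wrist')
a=cv2.resize(im[170:290,150:260],None,fx=3.5,fy=3.5); print(a.shape)
cv2.imwrite('pics/p7.png',np.hstack([w[:, 130:530],cv2.resize(a,(385,420))])[:,:,::-1])"
```

```text
time: 36.95
tool_pos: [0.5679, 0.2801, 0.173]
tcp_rot: [-2.897, -0.053, 0.01]
wrist_force: [0.5, 0.4, -2.6]
width: 0.129
grip_force: 69.5
(0.149, 0.02, 14) tcp [0.5678 0.2773 0.1733] shift world [-0.1 -2.8  0.3] tool [-0.2  2.7 -1. ] turn [ 0.03  0.12 -0.02]
(0.149, 0.009, 14) tcp [0.5678 0.2773 0.1623] shift world [ -0.1  -2.8 -10.7] tool [-0.2  5.3  9.7] turn [ 0.03  0.12 -0.02]
(0.1535, 0.009, 18.5) tcp [0.5681 0.2699 0.1588] shift world [  0.2 -10.2 -14.1] tool [-0.2 13.3 11.3] turn [ 4.53  0.12 -0.02]
tcp [0.5679 0.2801 0.173 ] 37.0
tcp [0.5686 0.2803 0.174 ] 37.0
(420, 385, 3)
```

View pics/p7.png

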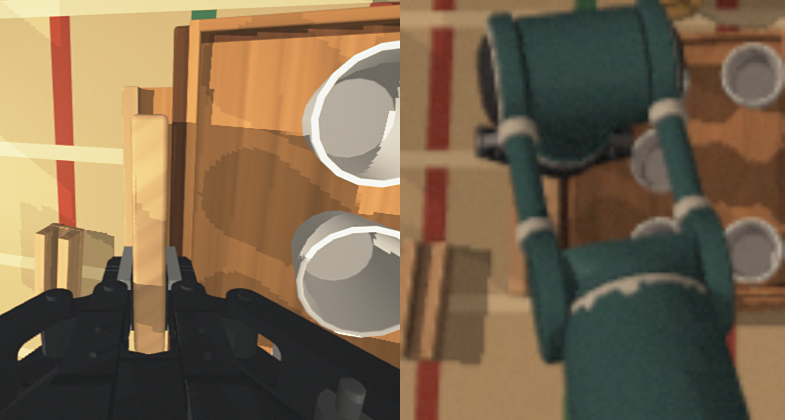

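Board is clear of the chest edge and inside the cleat line. Lower the foot.

```bash
python3 -m inch '[0,1,5,0,0,0,5, 0,1,3,0,0,0,5, 0,0.5,2,0,0,0,5, 0,0,0,0,0,0,5, 0,0,0,0,0,0,5, 0,0,0,0,0,0,5, 0,0,0,0,0,0,5, 0,0,0,0,0,0,5]'
python3 -c "
from b import *
rel(.152,.009,14)
rel(.1535,.009,18)"
```

```text
time: 37.85
tool_pos: [0.5688, 0.2798, 0.1641]
tcp_rot: [-2.897, -0.052, 0.006]
wrist_force: [-0.4, 0.0, -2.9]
width: 0.129
grip_force: 69.6
(0.152, 0.009, 14) tcp [0.5677 0.2803 0.1623] shift world [-1.1  0.5 -1.7] tool [-1.  -0.1  1.8] turn [-0.   -0.02 -0.02]
(0.1535, 0.009, 18) tcp [0.568  0.2712 0.1593] shift world [-0.7 -8.6 -4.8] tool [-1.   9.4  2.6] turn [ 4.   -0.02 -0.02]
```

```bash
python3 -m inch '[0,0,2,0,0,0,5, 0,0,0,0,0,0,5, 0,2.5,0.2,1,0,0,5, 0,2.5,0.2,1,0,0,5, 0,2.5,0.2,1,0,0,5, 0,2,0.2,1,0,0,5, 0,0,0,0,0,0,5, 0,0,0,0,0,0,5]'
python3 -c "
from b import *
rel(.1535,.008,18)
rel(.1535,.008,19)"
```

```text
time: 38.65
tool_pos: [0.5689, 0.2728, 0.1596]
tcp_rot: [-2.822, -0.049, 0.008]
wrist_force: [-1.9, 7.2, -1.1]
width: 0.131
grip_force: 69.8
(0.1535, 0.008, 18) tcp [0.568  0.2712 0.1583] shift world [-0.9 -1.6 -1.3] tool [-0.9  1.9  0.8] turn [-0.27 -0.02 -0.1 ]
(0.1535, 0.008, 19) tcp [0.5681 0.2686 0.1574] shift world [-0.8 -4.2 -2.2] tool [-0.9  4.6  0.8] turn [ 0.73 -0.02 -0.1 ]
```

Resting on the chest edge (7 N) with foot nearly loaded. Release gently and back out along the board.

```bash
python3 -m inch '[0,0,0,0,0,0,14, 0,0,0,0,0,0,20, 0,0,0,0,0,0,30, 0,0,0,0,0,0,30, 0,0,0,0,0,0,30, 0,0,0,0,0,0,30, 0,0,0,0,0,0,30, 0,0,0,0,0,0,30]'
python3 -m inch '[0,0,-10,0,0,0,30, 0,0,-20,0,0,0,30, 0,0,-30,0,0,0,30, 0,0,-40,0,0,0,30, 0,0,-10,-6,0,0,30, 0,0,0,-6,0,0,30, 0,0,0,-6,0,0,30, 0,0,0,0,0,0,30]'
python3 -m inch '[-40,20,0,0,0,0,30, -40,20,0,0,0,0,30, -30,30,0,0,0,0,30, 0,40,0,0,0,0,30, 0,40,0,0,0,0,30, 0,0,0,0,0,0,30, 0,0,0,0,0,0,30, 0,0,0,0,0,0,30]'
python3 -c "
from b import *
im,p=look('top')
w,q=look('side')
cv2.imwrite('pics/p8.png',np.hstack([cv2.resize(w[90:240,180:330],(400,400)),cv2.resize(im[170:290,160:280],(400,400),interpolation=cv2.INTER_CUBIC)])[:,:,::-1])"
```

```text
time: 39.45
tool_pos: [0.569, 0.2713, 0.1586]
tcp_rot: [-2.827, -0.051, 0.008]
wrist_force: [0.1, -0.0, -1.2]
width: 0.35
grip_force: 0.0
time: 40.25
tool_pos: [0.5704, 0.2397, 0.2647]
tcp_rot: [-3.141, -0.062, -0.003]
wrist_force: [0.3, 0.5, -0.5]
width: 0.353
grip_force: 0.0
time: 41.05
tool_pos: [0.4657, 0.0838, 0.2633]
tcp_rot: [-3.14, -0.056, -0.0]
wrist_force: [0.2, -0.4, -0.9]
width: 0.356
grip_force: 0.0
tcp [0.4657 0.0838 0.2633] 41.0
tcp [0.4657 0.0841 0.2633] 41.1
```

View pics/p8.png

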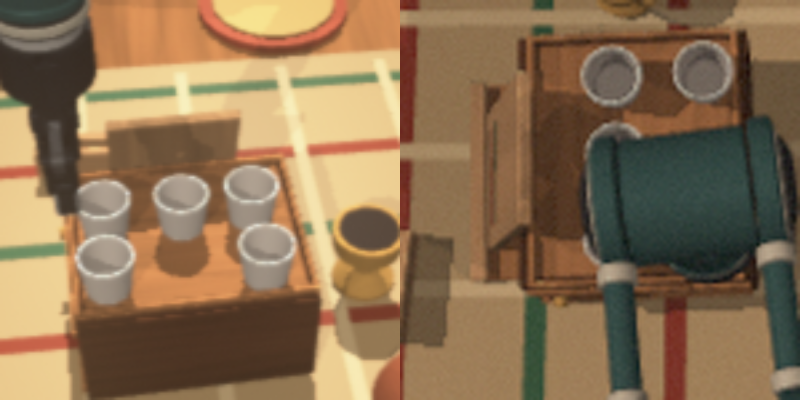

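```bash
python3 -m inch '[0,30,0,0,0,0,0, 0,45,0,0,0,0,0, 0,45,0,0,0,0,0, 0,45,0,0,0,0,0, 0,45,0,0,0,0,0, 0,45,0,0,0,0,0, 0,45,0,0,0,0,0, 0,45,0,0,0,0,0]'
python3 -m inch '[0,45,0,0,0,0,0, 0,45,10,0,0,0,0, 0,35,20,0,0,0,0, 0,15,30,0,0,0,0, 0,0,20,0,0,0,0, 0,0,0,0,0,0,0, 0,0,0,0,0,0,0, 0,0,0,0,0,0,0]'
python3 -c "
from b import *
t,r,s=pose(); print(t,r.as_matrix().round(3))
im,p=look('top')
w,q=look('wrist')
h=cv2.cvtColor(w,cv2.COLOR_RGB2HSV)
for c in blobs(((h[...,0]<6)|(h[...,0]>174))&(h[...,1]>190)&(h[...,2]>80),200):
    (x,y),rr=cv2.minEnclosingCircle(c); print(x,y,rr,plane(q,(x,y),.102).round(4))
h=cv2.cvtColor(im,cv2.COLOR_RGB2HSV)
for c in blobs((h[...,1]<60)&(h[...,2]>60),60,2000):
    b=cv2.boundingRect(c)
    if max(b[2:])<26: print(b,plane(p,(b[0]+b[2]/2,b[1]+b[3]/2),.166)[:2].round(3))
cv2.imwrite('pics/p9.png',cv2.resize(im[170:255,160:280],(800,567),interpolation=cv2.INTER_CUBIC)[:,:,::-1])"
```

```text
time: 41.95
tool_pos: [0.4789, -0.2622, 0.2631]
tcp_rot: [-3.14, -0.06, -0.001]
wrist_force: [0.1, 1.0, -0.3]
width: -0.0
grip_force: 0.0
time: 42.75
tool_pos: [0.4847, -0.4011, 0.185]
tcp_rot: [3.139, 0.059, 0.003]
wrist_force: [-0.1, 0.3, -0.3]
width: 0.003
grip_force: 0.0
[ 0.48467675 -0.40111563  0.18499192] [[ 0.999  0.038  0.002]
 [ 0.038 -0.999 -0.002]
 [ 0.002  0.002 -1.   ]]
tcp [ 0.4847 -0.4011  0.185 ] 42.8
tcp [ 0.4847 -0.4013  0.1853] 42.8
278.0 212.5 19.780139923095703 [ 0.4873 -0.402   0.102 ]
(464, 246, 18, 11) [ 0.453 -0.567]
(402, 234, 24, 18) [ 0.479 -0.391]
(241, 233, 18, 17) [0.487 0.104]
(215, 232, 19, 18) [0.489 0.181]
(216, 207, 18, 18) [0.565 0.181]
(215, 185, 18, 17) [0.635 0.185]
(242, 183, 18, 17) [0.641 0.102]
```

View pics/p9.png

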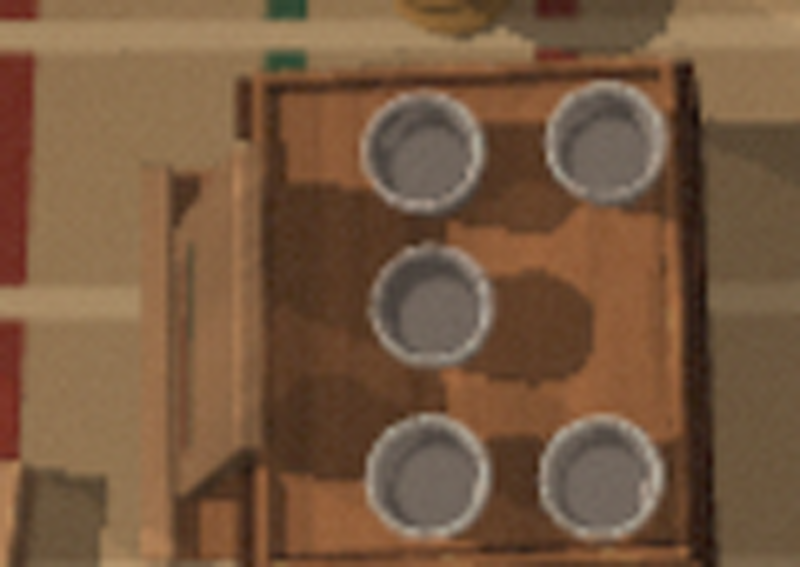

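Five cups upright inside the rail; the board leans with foot line (177,340) on the cleat's inner edge. Check the top edge number before the knob.

```bash
python3 -c "
from b import *
p=viewer.camera_params('top')
f=lambda u,v,z:Z.inv().apply(plane(p,(160+u/6.667,170+v/6.667),z)-CF-0)+[0,.16,0]
print('top ends',f(242,145,.197).round(3),f(250,450,.197).round(3)); print('foot',f(174,190,.012).round(3),f(180,495,.012).round(3)); print('cleat in',f(170,172,.018).round(3))"
```

```text
top ends [0.066 0.096 0.197] [-0.072  0.093  0.197]
foot [0.086 0.162 0.012] [-0.07   0.16   0.012]
cleat in [0.095 0.163 0.018]
```

```bash
python3 -m inch '[0,0,30,0,0,0,0, 0,0,30,0,0,0,0, 0,0,18,0,0,0,0, 0,0,4,0,0,0,0, 0,0,4,0,0,0,0, 0,0,4,0,0,0,0, 0,0,3,0,0,0,0, 0,0,0,0,0,0,0]'
python3 -m inch '[0,0,3,0,0,0,0, 0,0,2,0,0,0,0, 0,0,0,0,0,0,0, 0,0,0,0,0,0,0, 0,0,0,0,0,0,0, 0,0,0,0,0,0,0, 0,0,0,0,0,0,0, 0,0,0,0,0,0,0]'
```

```text
time: 43.65
tool_pos: [0.4837, -0.4016, 0.091]
tcp_rot: [3.14, 0.057, 0.002]
wrist_force: [-0.6, 0.2, 0.6]
width: -0.001
grip_force: 0.0
time: 44.45
tool_pos: [0.4841, -0.4019, 0.088]
tcp_rot: [3.14, 0.057, 0.003]
wrist_force: [-3.5, 1.9, 12.2]
width: 0.003
grip_force: 5.7
```

Bottomed at 88 mm with 12 N: knob in. Retreat and look.

```bash
python3 -m inch '[0,0,-10,0,0,0,0, 0,0,-30,0,0,0,0, 0,0,-40,0,0,0,0, 0,45,-20,0,0,0,0, -40,25,0,0,0,0,0, -40,25,0,0,0,0,0, 0,0,0,0,0,0,0, 0,0,0,0,0,0,0]'
python3 -c "
from b import *
im,p=look('top')
w,q=look('side'); v,q2=look('wrist')
h=cv2.cvtColor(im,cv2.COLOR_RGB2HSV)
for c in blobs(((h[...,0]<6)|(h[...,0]>174))&(h[...,1]>190)&(h[...,2]>90)&(np.arange(560)>395)&(np.arange(560)<425)&(np.arange(420)[:,None]>230)&(np.arange(420)[:,None]<255),10): print(cv2.boundingRect(c),'was in: 406,241,9,8')
cv2.imwrite('pics/p10.png',np.hstack([cv2.resize(im[120:270,120:440],(533,250)),cv2.resize(v,(267,250))])[:,:,::-1])"
```

```text
time: 45.25
tool_pos: [0.4059, -0.4998, 0.1854]
tcp_rot: [-3.141, -0.053, -0.001]
wrist_force: [0.3, 1.2, 0.5]
width: 0.002
grip_force: 0.0
tcp [ 0.4059 -0.4998  0.1854] 45.2
tcp [ 0.4068 -0.4991  0.1853] 45.3
tcp [ 0.4073 -0.4986  0.1852] 45.4
(406, 241, 9, 8) was in: 406,241,9,8
```

View pics/p10.png

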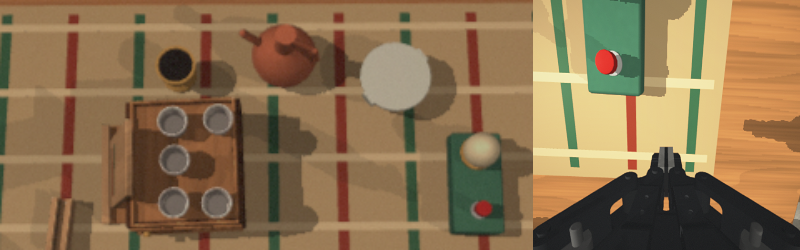

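The knob is back in: its blob is identical to the start and no green band shows. The cups, board and other items are in place.

```bash
python3 -c "
from workcell import job
print(job.finish_job())"
```

```text
the job is handed in; nothing more can be done
None
```

The job is handed in: I pulled the knob out first, then stood all five cups on the rekebot and leaned the board on the cleat side, and pushed the knob back in. The last pictures show everything in place and the jebena, burner and bowl not moved; finish_job gave no verdict.

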